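# Find the full pepper mill by weight and seat it in the table caddy

## Robot

A 7-joint arm with a two-finger parallel gripper is mounted at the origin on a cart in front of the work surface, level with it; the furniture and walls round the work are solid. World frame = base frame: x ahead of the robot, y to its left, z up, the work surface at z = 0. Lengths are in m, angles in rad, forces in N, time in s.
With the tool pointing down it reaches from about 0.4 to 0.925 m from the base axis. Payload 5.6 kg.
Tool frame: the origin (TCP) lies on the centre line of the jaws, within the pads' length; the fingertips stand ctrl.tip_extent ahead of it and the grasp point (between the pads) lies 8 mm behind it (ctrl.tip_extent is the distance from the TCP to the fingertips, in m); z points along the fingers, y is the line along which they close (so a half turn about z gives the same grasp; the last joint's range is limited). The gripper opens to 85 mm and grips with 20 to 120 N. Pads are 22 mm wide; open, the fingers measure 114 mm over their backs; the gripper's body (76 mm by 85 mm) begins 54 mm behind the grasp point. The pads swing forward as they close: fully open they stand 13 mm farther back than shut.
Start: joints at [1.274, 0.468, -0.012, 1.603, 0.006, 1.071, -0.056], TCP at [0.163, -0.629, 0.242] pointing down, gripper open.
Joint ranges: [-2.53, 2.53], [-0.31, 2.02], [-1.57, 1.55], [0.28, 2.44], [-1.29, 4.43], [0.15, 1.84], [-2.92, 2.92]. Speed limits (rad/s): [2.57, 2.57, 3.14, 3.14, 3.14, 3.14, 3.14].

## Interface

Orientations are given as a unit quaternion [x, y, z, w].
In Python, from bench import ctrl, vision, spotter gives the robot as it stands. The module is installed in compiled form; this text tells all that it offers.
- The arm moves only by the tool jog_arm, never from a script. Its argument "plan" is a list of rows, each a list of 2 entries, a list of its own where there are three numbers: the shift along the world's x, y, z each as a share of 400 mm, from -1 to 1, then the turn about the world's z as a share of 360 degrees, from -1 to 1. In form: [[[dx, dy, dz], twist], ...]. A call has 1 to 10 rows; each row is the pose to reach, as a shift and turn from the pose commanded when the call began, turning the shorter way round; what a row does not reach only later rows make up. A row lasts 1/12 s, in which the tool goes at most 41.7 mm and 7.16 degrees, less where a joint would pass 70% of its speed; a pose out of reach is approached as far as the arm can. A call with a number of a shift or a turn outside -1 to 1 is refused whole. A call with a gripper value outside its range is refused whole. "jaw" is the opening, from -1 (shut) to 1 (fully open), so that 0 is half open, set as the call begins (left out, the last holds). The fingers move at their own pace and stop on an object; "newtons" is the grip in N (left out, the last holds). Time passes only in rows, so rows that repeat a pose let the fingers close. It gives the time, the measured TCP pose, the force, the opening and the grip force at its end, in the units of the state.
- ctrl.read_state(): the state, without advancing time (a new reading comes with each control period).
- vision.read_camera(name): name is "scene" or "top"; returns (picture, depth): 400x640x3 uint8, red, green, blue; 400x640 float32, m along the optical axis (not along the pixel's ray), 0 where there is no reading.
- vision.calibration(name): a dict with "fx", "fy", "cx", "cy" (pixels), "k1" (the pictures are not rectified: a ray, as slopes to the right and down, at radius r is drawn at 1 + k1 r^2 times it, then the intrinsics apply), "rvec" (rotation vector, rad) and "tvec" (3), from world to camera coordinates, as OpenCV has them. Camera axes: x right, y down, z forward; pixel columns grow to the right and rows downward; lengths in m; the calibration is good to about 2 mm. A picture is of the moment at which its call begins. calibration takes no time and is no camera call.
- ctrl.sign_off(): hands the job in; it is judged then, once.
Trained networks look in the newest picture that a camera, given by its name, has taken for a name from the list of things; names that differ only in an ending like _2 or _b are one class to them, and where a whole thing is asked for, a point or a joint stands for the part that bears it (a point fixed in the world has none). Each returns a list of dicts, best first, with "score" (0 to 1); they miss things now and then, are a little off and sometimes report something else, mostly with a low value. They report only what shows in the picture. A call takes as long as a camera call. They do not tell look-alikes from the thing itself.
- spotter.boxes_of(camera, thing): "bbox" ([left, top, right, bottom] in pixels, round what is visible of it).
- spotter.tip_of(camera, thing): "location" ([column, row] in pixels: a listed point, or the origin of a listed thing).
The state is a dict: "time": time; "joints": joint angles; "joint_vel": joint speeds; "joint_torque": joint torques, N m; "tcp_pos": TCP position; "tcp_rot": TCP orientation; "wrist_force": force on the tool from outside, world axes, zero at the start; "torque": the same for the moment, N m; "finger_gap": finger opening in m; "grasp_force": force on a finger pad.
Only numpy, scipy, OpenCV 4.12 (cv2) and the standard library are available. Lean on these libraries where they do the work, as an engineer would, in place of code of your own. Each camera call takes 0.05 s, during which the arm holds its last target. There are 200 camera calls.

## Task

One of the three look-alike pepper mills is full and the other two are nearly empty; only their weight tells. Stand the full one in the wooden table caddy and slide it back until it stops against the back board, without ramming it, and stand the two empty ones on the chopping board for refilling. All three must end upright, none may be knocked over or banged down, and the salt shaker, the garlic and the tin stay where they are.

Things in the scene. Friction and masses are not known exactly. Their poses are not given: they have to be found in the camera images.
- mill_a: Mill a: one of three look-alike wooden pepper mills, 170 mm tall, foot 58 mm across; round head 49 mm across at 141 mm height (grip it there), small knob on top; one rigid piece. Origin: centre of its underside, z up; round, so yaw means nothing. One of the three is full (0.55 to 0.75 kg), two are nearly empty (0.21 to 0.29 kg each); look, place and letter do not tell which.
- mill_b: Mill b: one of three look-alike wooden pepper mills, 170 mm tall, foot 58 mm across; round head 49 mm across at 141 mm height (grip it there), small knob on top; one rigid piece. Origin: centre of its underside, z up; round, so yaw means nothing. One of the three is full (0.55 to 0.75 kg), two are nearly empty (0.21 to 0.29 kg each); look, place and letter do not tell which.
- mill_c: Mill c: one of three look-alike wooden pepper mills, 170 mm tall, foot 58 mm across; round head 49 mm across at 141 mm height (grip it there), small knob on top; one rigid piece. Origin: centre of its underside, z up; round, so yaw means nothing. One of the three is full (0.55 to 0.75 kg), two are nearly empty (0.21 to 0.29 kg each); look, place and letter do not tell which.
- caddy: Light wooden table caddy with one bay, 150 mm deep (x), 96 mm wide (y); it does not move. Origin: centre of its underside; x points from the open front to the back board, z up. Floor 10 mm thick; back board 115 mm high, its front face at x = +63 mm; side rails 36 mm high, 80 mm apart inside.
- mill_stop (a point): Point on the floor of the caddy's bay (10 mm above the caddy's underside), on the bay's centre line, 29 mm in front of the back board: the centre of the full mill's foot lies here when the mill touches the back board. Axes as the caddy's: x towards the back board, z up.
- board: Brown wooden chopping board, 220 mm (x) by 330 mm (y), 22 mm thick, lying flat over the sink's drainer; it does not move. Origin: centre of its underside; its long side lies along its y axis, whose + end points roughly towards the robot side of the worktop.
- salt: Salt shaker, 44 mm across, 90 mm tall, standing on the worktop behind the mills; origin at the centre of its underside. Bystander.
- garlic: Garlic bulb, 53 mm, on the worktop; origin under its centre. Bystander.
- bean_tin: Food tin, 75 mm across, 58 mm high, standing on the worktop behind the mills; origin at the centre of its underside. Bystander. A wall cupboard hangs above it, behind the mills: its underside at z = 0.275 m, its front from about (x 0.65, y 0.08) to (x 0.82, y 0.71) in the world; keep the wrist clear of it, also on the way to the board.
Mind the look-alikes: they are no part of the job. Leave any green look-alike of the caddy alone.

How it is judged:
By the outcome, as a careful person would: the job done as asked, in the order asked, and still so for the second after the job is handed in, with the robot touching nothing.
It also fails if it takes over 72 s, if anything falls off the work surface, if the arm or the gripper's body presses on something with over 40 N, if the wrist force passes 120 N, or if a joint passes its speed limit or range.

## Working session

There is one attempt and no reset: what is moved stays moved. The work goes in short steps, Python scripts to look and compute and a tool call to move; the robot and the scene stay as the last step left them, time stands still between calls to the robot, and variables do not carry over. Pictures are saved under pics/ and viewed, at most 10 in all, crops included, and the job is handed in when it is done.

Besides the shell and the picture viewer there is one more tool, called after "Request:" as name(argument=value, ...), one argument or row to a line, values as JSON. jog_arm: Moves the arm, as the interface text tells. Shift numbers are shares of 400 mm and turn numbers shares of 360 degrees, none past 1 either way. Its arguments: {"type":"object","properties":{"plan":{"type":"array","items":{"type":"array"}},"jaw":{"type":"number"},"newtons":{"type":"number"}},"required":["plan"]}

```bash
mkdir -p pics
cat > h.py <<'E'
import numpy as np, cv2
from bench import ctrl, vision, spotter
def ray(name,px):
    c=vision.calibration(name)
    u=np.array([(px[0]-c['cx'])/c['fx'],(px[1]-c['cy'])/c['fy']]); p=u.copy()
    for _ in range(20): p=u/(1+c['k1']*(p@p))
    R=cv2.Rodrigues(np.array(c['rvec'],float))[0]; t=np.array(c['tvec'],float)
    return R,t,np.array([p[0],p[1],1.])
def at_depth(name,px,d):
    R,t,r=ray(name,px); return R.T@(r*d-t)
def at_z(name,px,z):
    R,t,r=ray(name,px); o=-R.T@t; v=R.T@r; return o+v*(z-o[2])/v[2]
def cloud(name,depth):
    c=vision.calibration(name); h,w=depth.shape
    vv,uu=np.mgrid[0:h,0:w]; u=np.stack([(uu-c['cx'])/c['fx'],(vv-c['cy'])/c['fy']],-1); p=u.copy()
    for _ in range(20): p=u/(1+c['k1']*(p**2).sum(-1,keepdims=True))
    R=cv2.Rodrigues(np.array(c['rvec'],float))[0]; t=np.array(c['tvec'],float)
    P=np.dstack([p,np.ones((h,w))])*depth[...,None]
    W=(P-t)@R; W[depth<=0]=np.nan
    return W
E
python3 - <<'E'
from h import *
s=ctrl.read_state(); print(s['time'],s['tcp_pos'],s['tcp_rot'],s['finger_gap'],ctrl.tip_extent)
for n in('scene','top'):
    im,d=vision.read_camera(n); cv2.imwrite(f'pics/{n}0.png',im[...,::-1]); np.save(f'{n}0.npy',d)
    for th in ('mill_a','caddy','mill_stop','board','salt','garlic','bean_tin'):
        f=spotter.tip_of(n,th); b=spotter.boxes_of(n,th)
        print(n,th,[(np.round(x['location']).tolist(),round(x['score'],2),np.round(at_z(n,x['location'],0.0),3).tolist()) for x in f[:4]],[(np.round(x['bbox']).tolist(),round(x['score'],2)) for x in b[:4]])
E
```

```text
0.0 [ 0.16299325 -0.62865411  0.24132275] [ 9.91963553e-01  1.26520725e-01 -1.65039356e-04 -8.87785660e-04] 0.08569182392386196 0.011
scene mill_a [([286.0, 218.0], 0.8, [0.433, 0.239, 0.0]), ([315.0, 190.0], 0.62, [0.508, 0.114, 0.0]), ([256.0, 194.0], 0.6, [0.567, 0.279, 0.0])] [([306.0, 141.0, 324.0, 194.0], 0.86), ([246.0, 146.0, 268.0, 198.0], 0.59), ([276.0, 168.0, 296.0, 223.0], 0.58)]
scene caddy [([231.0, 302.0], 0.78, [0.228, 0.459, 0.0]), ([226.0, 216.0], 0.7, [0.51, 0.389, 0.0]), ([315.0, 189.0], 0.52, [0.515, 0.111, 0.0])] [([182.0, 243.0, 272.0, 326.0], 0.85), ([187.0, 166.0, 261.0, 234.0], 0.65)]
scene mill_stop [([217.0, 213.0], 0.87, [0.533, 0.408, 0.0]), ([217.0, 291.0], 0.59, [0.273, 0.48, 0.0])] [([185.0, 242.0, 274.0, 327.0], 0.93), ([187.0, 172.0, 258.0, 232.0], 0.85)]
scene board [([369.0, 146.0], 0.79, [0.646, -0.161, 0.0])] [([332.0, 117.0, 412.0, 176.0], 0.61), ([213.0, 153.0, 225.0, 184.0], 0.58)]
scene salt [([220.0, 176.0], 0.79, [0.694, 0.352, 0.0])] [([212.0, 155.0, 230.0, 184.0], 0.59), ([305.0, 141.0, 322.0, 192.0], 0.46)]
scene garlic [([271.0, 248.0
[... 458 characters left out ...]
5, [0.511, 0.38, 0.0])] [([191.0, 143.0, 254.0, 213.0], 0.78), ([158.0, 243.0, 226.0, 312.0], 0.72)]
top mill_stop [([223.0, 176.0], 0.63, [0.537, 0.404, 0.0]), ([192.0, 266.0], 0.62, [0.27, 0.475, 0.0])] [([193.0, 147.0, 254.0, 213.0], 0.91), ([156.0, 245.0, 227.0, 312.0], 0.71), ([279.0, 109.0, 308.0, 138.0], 0.45)]
top board [([409.0, 148.0], 0.62, [0.638, -0.152, 0.0])] [([361.0, 94.0, 460.0, 208.0], 0.92)]
top salt [([245.0, 130.0], 0.73, [0.685, 0.349, 0.0])] [([232.0, 115.0, 252.0, 138.0], 0.63)]
top garlic [([250.0, 243.0], 0.77, [0.341, 0.313, 0.0])] [([238.0, 233.0, 256.0, 254.0], 0.73)]
top bean_tin [([294.0, 128.0], 0.71, [0.694, 0.2, 0.0])] [([280.0, 107.0, 310.0, 140.0], 0.56)]
```

View pics/scene0.png

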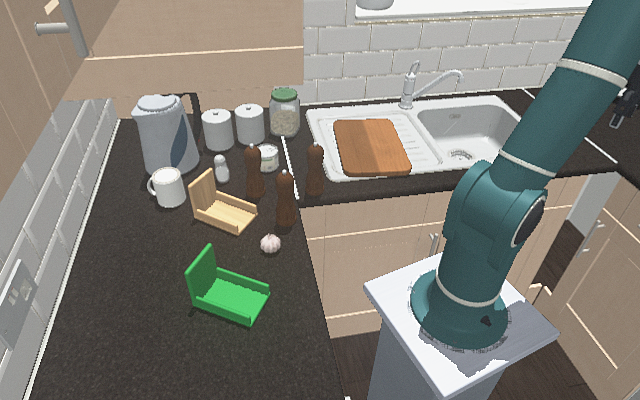

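View pics/top0.png

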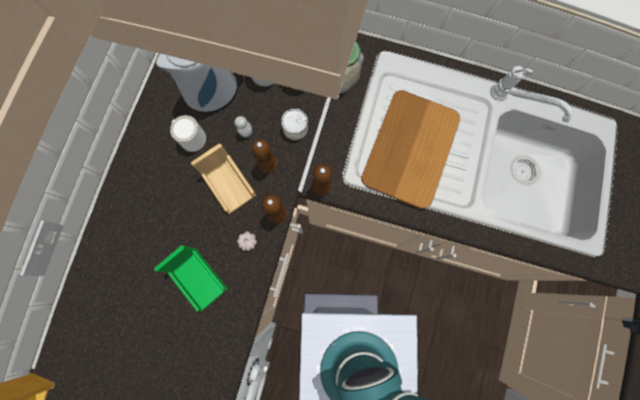

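The scene camera shows the wooden caddy at (225,205) and its green look-alike at (230,290). The mills are at (254,170), (285,197) and (315,168), the board is at (370,147), the tin at (266,158), the salt at (221,168) and the garlic at (271,243). In the top view the wooden caddy is at (223,180), open at lower right, and the mills are at (263,153), (273,208) and (322,178). Candidates for the caddy are wood, top (223,180), or green, top (192,277); I choose wood. I'll measure with depth and check the choice in a crop.

Run:
```python
from h import *
from scipy.optimize import least_squares
Ws={}
for n in('scene','top'): Ws[n]=cloud(n,np.load(f'{n}0.npy'))
A=np.concatenate([w.reshape(-1,3) for w in Ws.values()]); A=A[~np.isnan(A).any(1)]
for nm,x,y in(('m1',.567,.28),('m2',.433,.238),('m3',.51,.112)):
  for n in Ws:
    P=Ws[n].reshape(-1,3);P=P[~np.isnan(P).any(1)]
    k=(np.hypot(P[:,0]-x,P[:,1]-y)<.05)
    h=P[k&(P[:,2]>.125)&(P[:,2]<.15)]
    f=least_squares(lambda c:np.hypot(h[:,0]-c[0],h[:,1]-c[1])-.0235,[x,y],loss='soft_l1',f_scale=.002)
    l=P[k&(P[:,2]>.006)&(P[:,2]<.03)]
    g=least_squares(lambda c:np.hypot(l[:,0]-c[0],l[:,1]-c[1])-.029,[x,y],loss='soft_l1',f_scale=.002)
    print(nm,n,len(h),f.x.round(4),len(l),g.x.round(4),'zmax',P[k&(P[:,2]<.25),2].max().round(3))
# caddy
for n in Ws:
    P=Ws[n].reshape(-1,3);P=P[~np.isnan(P).any(1)]
    k=(np.hypot(P[:,0]-.525,P[:,1]-.39)<.13)
    fl=P[k&(P[:,2]>.004)&(P[:,2]<.02)]; bd=P[k&(P[:,2]>.045)&(P[:,2]<.12)]
    for q,t in((fl,'floor'),(bd,'board')):
        if len(q)>4: r=cv2.minAreaRect(q[:,:2].astype(np.float32)); print(n,t,len(q),np.round(r[0],4),np.round(r[1],4),round(r[2],2),q[:,2].min().round(3),q[:,2].max().round(3))
    k=(np.hypot(P[:,0]-.525,P[:,1]-.39)<.12)&(P[:,2]>.004)&(P[:,2]<.045)
    r=cv2.minAreaRect(P[k,:2].astype(np.float32)); print('all low',np.round(r[0],4),np.round(r[1],4),r[2])
    k=(P[:,0]>.45)&(P[:,0]<.86)&(P[:,1]<.05)&(P[:,1]>-.36)&(P[:,2]>.014)&(P[:,2]<.035)
    q=P[k]; print(len(q),np.median(q[:,2]),q.min(0),q.max(0)); r=cv2.minAreaRect(q[:,:2].astype(np.float32)); print('board',r)
# board by colour in top
im=cv2.imread('pics/top0.png'); hsv=cv2.cvtColor(im,cv2.COLOR_BGR2HSV)
m=cv2.inRange(hsv,(5,110,70),(20,255,255)); m[:, :345]=0; m[:90]=0;m[212:]=0;m[:,470:]=0
cs=max(cv2.findContours(m,0,1)[0],key=cv2.contourArea); bx=cv2.boxPoints(cv2.minAreaRect(cs)); print(bx)
d=np.load('top0.npy'); print('bz',Ws['top'][150,410],Ws['top'][120,400],Ws['top'][180,400])
for b in bx: print(at_z('top',b,.022+0).round(3))
c=cv2.imread('pics/top0.png')[90:260,140:350]; cv2.imwrite('pics/crop.png',cv2.resize(c,None,fx=3.4,fy=3.4,interpolation=2))
```

```text
m1 scene 145 [0.5788 0.2764] 129 [0.5808 0.2762] zmax 0.171
m1 top 101 [0.5781 0.2753] 70 [0.5796 0.2759] zmax 0.174
m2 scene 155 [0.4296 0.2414] 150 [0.4316 0.2406] zmax 0.17
m2 top 99 [0.429  0.2401] 50 [0.4305 0.2405] zmax 0.172
m3 scene 140 [0.5138 0.1137] 126 [0.5155 0.1126] zmax 0.171
m3 top 105 [0.513  0.1118] 59 [0.5147 0.1116] zmax 0.173
scene floor 1206 [0.5123 0.3817] [0.1674 0.25  ] 20.72 0.004 0.02
scene board 931 [0.5688 0.3684] [0.0556 0.2055] 5.2 0.045 0.12
all low [0.5188 0.3737] [0.1702 0.2114] 23.151248931884766
3646 0.024727627781549737 [ 0.45000423 -0.30241523  0.01408265] [0.85544751 0.04955777 0.03465518]
board ((0.6615134477615356, -0.08529861271381378), (0.3644638955593109, 0.33941224217414856), 69.06117248535156)
top floor 1442 [0.5206 0.3987] [0.2477 0.2346] 46.8 0.004 0.02
top board 560 [0.5712 0.3671] [0.0555 0.2018] 4.83 0.045 0.12
all low [0.5221 0.3833] [0.215 0.227] 68.73081970214844
7687 0.02541328198649677 [ 0.45285807 -0.30440915  0.01425529] [0.85646464 0.04957525 0.03425764]
board ((0.6611639857292175, -0.08697304129600525), (0.3658068776130676, 0.33298975229263306), 69.02151489257812)
[[358.5155  184.65977]
 [395.86084  87.56185]
 [464.68042 114.03093]
 [427.33508 211.12885]]
bz [ 0.62498534 -0.14888846  0.02136778] [ 0.71882783 -0.1210161   0.02362065] [ 0.53256014 -0.11701692  0.0195936 ]
[0.515 0.005 0.022]
[ 0.827 -0.112  0.022]
[ 0.747 -0.323  0.022]
[ 0.442 -0.194  0.022]
```

View pics/crop.png

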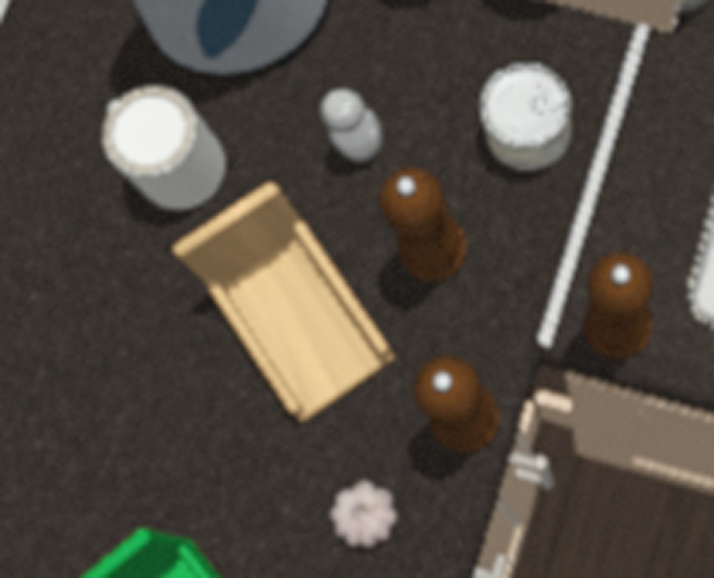

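The crop confirms the pale wooden caddy, with its back board at crop (225,215) and open front at (345,390). The three mills stand free at crop (410,200), (445,390) and (620,280). Mill m3 at (0.514, 0.1125) comes first. While that starts I'll fit the caddy.

Run:
```python
from h import *
for n in('scene','top'):
    im=cv2.imread(f'pics/{n}0.png'); hsv=cv2.cvtColor(im,cv2.COLOR_BGR2HSV)
    m=cv2.inRange(hsv,(8,60,90),(28,255,255))>0
    W=cloud(n,np.load(f'{n}0.npy'))
    k=m&(np.hypot(W[...,0]-.52,W[...,1]-.39)<.13)&(W[...,2]>-.005)&(W[...,2]<.13)
    P=W[k]
    r=cv2.minAreaRect(P[:,:2].astype(np.float32)); print(n,len(P),np.round(r[0],4),np.round(r[1],4),r[2])
    # bay frame guess
    b=P[P[:,2]>.05]; c=np.median(b[:,:2],0); q=b[:,:2]-b[:,:2].mean(0); e,v=np.linalg.eigh(q.T@q); print('back centre',c.round(4),b[:,:2].mean(0).round(4),'normal',v[:,0].round(3),'spread',np.sqrt(e/len(q)).round(4), 'ends',np.percentile(q@v[:,1],[1,99]).round(3))
    ax=v[:,0]*np.sign(v[0,0]); ang=np.degrees(np.arctan2(ax[1],ax[0])); print('yaw',ang)
    rl=P[(P[:,2]>.028)&(P[:,2]<.04)]; y=(rl[:,:2]-b[:,:2].mean(0))@np.array([-ax[1],ax[0]]); print('rails lat',np.percentile(y,[2,98]).round(4), y.mean())
    # front
    x=(P[:,:2]-b[:,:2].mean(0))@ax; print('x ext',np.percentile(x,[.5,99.5]).round(4))
W=cloud('top',np.load('top0.npy')).reshape(-1,3)
for z in(.1,.13,.25):
  k=(W[:,2]>z)&(np.hypot(W[:,0]-.54,W[:,1]-.405)<.2)&(np.hypot(W[:,0]-.579,W[:,1]-.276)>.05)&(np.hypot(W[:,0]-.43,W[:,1]-.24)>.05)
  q=W[k]; print(z,len(q),q.min(0) if len(q) else'',q[np.argmin(np.hypot(q[:,0]-.54,q[:,1]-.405))] if len(q) else'')
```

```text
scene 2502 [0.5448 0.3892] [0.2097 0.1761] 48.69228744506836
back centre [0.5593 0.4319] [0.5599 0.4304] normal [-0.848 -0.531] spread [0.0066 0.0295] ends [-0.05   0.043]
yaw 32.051311531333624
rails lat [-0.0606  0.042 ] -0.006435299743297615
x ext [-0.1405  0.0096]
top 2304 [0.5334 0.4036] [0.207  0.1058] 36.55413818359375
back centre [0.5638 0.4241] [0.5638 0.4246] normal [-0.803 -0.596] spread [0.0029 0.0273] ends [-0.047  0.046]
yaw 36.578373347487755
rails lat [-0.0471  0.0476] 0.0004055388554149208
x ext [-0.1396  0.0634]
0.1 13758 [0.39581245 0.30508163 0.10013098] [0.56310285 0.42137975 0.10134402]
0.13 13554 [0.39581245 0.30508163 0.27504806] [0.56445636 0.49723595 0.62518655]
0.25 13554 [0.39581245 0.30508163 0.27504806] [0.56445636 0.49723595 0.62518655]
```

Request:
jog_arm(
  plan=[
    [[0.3,0.3,0.1],0],
    [[0.6,0.6,0.1],0],
    [[0.8,0.9,0.1],0],
    [[0.85,1,0.1],0],
    [[0.87,1,0.1],0],
    [[0.87,1,0.1],0],
    [[0.87,1,0.1],0],
    [[0.87,1,0.1],0],
    [[0.87,1,0.1],0],
    [[0.87,1,0.1],0],
  ],
  jaw=1,
  newtons=40,
)

```text
time: 2.33
tcp_pos: [0.4373, -0.3157, 0.2761]
tcp_rot: [0.992, 0.126, 0.0, 0.0]
wrist_force: [0.6, 0.4, -0.1]
finger_gap: 0.0858
grasp_force: 0.0
```

Request:
jog_arm(
  plan=[
    [[0.05,0.1,0],0],
    [[0.1,0.2,0],0],
    [[0.15,0.4,0],0],
    [[0.19,0.6,0],0],
    [[0.19,0.8,0],0],
    [[0.19,1,0],0],
    [[0.19,1,0],0],
    [[0.19,1,0],0],
    [[0.19,1,0],0],
    [[0.19,1,0],0],
  ],
)

```text
time: 3.17
tcp_pos: [0.512, 0.0854, 0.2761]
tcp_rot: [0.992, 0.127, 0.0, -0.0]
wrist_force: [0.6, -0.4, 0.6]
finger_gap: 0.0854
grasp_force: 0.0
```

Run:
```python
from h import *
W=cloud('top',np.load('top0.npy'))
for v,u in((40,200),(40,300),(80,300),(60,250),(90,330),(20,100),(30,60),(100,60),(10,350)): print((u,v),W[v,u].round(3))
q=W.reshape(-1,3); 
for z0,z1 in((.2,.35),(.35,.5),(.5,.8),(.8,1.2)):
  k=(q[:,2]>z0)&(q[:,2]<z1)&(q[:,1]>0)
  for y in np.arange(0,.9,.1):
    s=q[k&(abs(q[:,1]-y)<.05)]
    if len(s)>10: print(z0,round(y,1),len(s),np.percentile(s[:,0],[1,99]).round(3))
print(ctrl.read_state()['tcp_pos'])
```

```text
(200, 40) [0.734 0.38  0.384]
(300, 40) [0.677 0.161 0.471]
(300, 80) [0.677 0.167 0.323]
(250, 60) [0.705 0.275 0.355]
(330, 90) [0.661 0.1   0.309]
(100, 20) [0.797 0.623 0.374]
(60, 30) [0.581 0.496 0.638]
(60, 100) [0.643 0.747 0.285]
(350, 10) [0.685 0.075 0.547]
0.2 0.0 693 [0.048 0.902]
0.2 0.1 930 [0.027 0.771]
0.2 0.2 689 [0.672 0.7  ]
0.2 0.3 665 [0.7   0.727]
0.2 0.4 740 [0.727 0.778]
0.2 0.5 1123 [0.754 0.798]
0.2 0.6 557 [0.78  0.807]
0.2 0.7 2032 [0.632 0.84 ]
0.2 0.8 3958 [0.266 0.63 ]
0.35 0.0 528 [0.035 0.849]
0.35 0.1 1963 [0.039 0.768]
0.35 0.2 2124 [0.673 0.7  ]
0.35 0.3 2032 [0.699 0.727]
0.35 0.4 1857 [0.726 0.754]
0.35 0.5 1387 [0.753 0.78 ]
0.35 0.6 558 [0.78  0.803]
0.5 0.1 1703 [0.655 0.715]
0.5 0.2 1442 [0.673 0.7  ]
0.5 0.3 640 [0.699 0.726]
0.5 0.4 89 [0.726 0.741]
0.5 0.5 11353 [0.383 0.649]
0.5 0.6 829 [0.298 0.38 ]
[0.51204953 0.08539566 0.276082  ]
```

Request:
jog_arm(
  plan=[
    [[0.005,0.035,0],0],
    [[0.005,0.0675,0],0],
    [[0.005,0.0675,-0.1],0],
    [[0.005,0.0675,-0.2],0],
    [[0.005,0.0675,-0.27],0],
    [[0.005,0.0675,-0.33],0],
    [[0.005,0.0675,-0.3675],0],
    [[0.005,0.0675,-0.3675],0],
  ],
)

```text
time: 3.83
tcp_pos: [0.5121, 0.109, 0.1254]
tcp_rot: [0.992, 0.127, -0.003, 0.0]
wrist_force: [0.5, 0.6, 0.2]
finger_gap: 0.0855
grasp_force: 0.0
```

Request:
jog_arm(
  plan=[
    [[0,0,0],0],
    [[0,0,0],0],
    [[0,0,0],0],
    [[0,0,0],0],
    [[0,0,0],0],
    [[0,0,0],0],
    [[0,0,0],0],
    [[0,0,0],0],
  ],
  jaw=-1,
  newtons=40,
)

```text
time: 4.5
tcp_pos: [0.5156, 0.1103, 0.1305]
tcp_rot: [0.992, 0.127, 0.002, -0.0]
wrist_force: [-0.5, 0.4, 6.6]
finger_gap: 0.0464
grasp_force: 40.8
```

Request:
jog_arm(
  plan=[
    [[0,0,0.02],0],
    [[0,0,0.04],0],
    [[0,0,0.06],0],
    [[0,0,0.06],0],
    [[0,0,0.06],0],
    [[0,0,0.06],0],
    [[0,0,0.06],0],
  ],
)

```text
time: 5.08
tcp_pos: [0.514, 0.1094, 0.1522]
tcp_rot: [0.992, 0.126, -0.0, 0.0]
wrist_force: [0.9, 0.6, -2.3]
finger_gap: 0.046
grasp_force: 41.5
```

Request:
jog_arm(
  plan=[
    [[0,0,-0.015],0],
    [[0,0,-0.03],0],
    [[0,0,-0.04],0],
    [[0,0,-0.047],0],
    [[0,0,-0.052],0],
    [[0,0,-0.055],0],
    [[0,0,-0.056],0],
    [[0,0,-0.056],0],
    [[0,0,-0.056],0],
  ],
)

```text
time: 5.83
tcp_pos: [0.5146, 0.1099, 0.1307]
tcp_rot: [0.992, 0.127, 0.0, -0.0]
wrist_force: [-1.6, 0.6, 2.5]
finger_gap: 0.047
grasp_force: 41.9
```

Request:
jog_arm(
  plan=[
    [[0,0,0],0],
    [[0,0,0],0],
    [[0,0,0],0],
    [[0,0,0],0],
    [[0,0,0],0],
    [[0,0,0],0],
  ],
  jaw=1,
)

```text
time: 6.33
tcp_pos: [0.5143, 0.1096, 0.1302]
tcp_rot: [0.992, 0.127, -0.0, 0.0]
wrist_force: [0.1, -0.4, 0.8]
finger_gap: 0.0856
grasp_force: 0.0
```

Request:
jog_arm(
  plan=[
    [[0,0,0.05],0],
    [[0,0,0.12],0],
    [[0,0,0.2],0],
    [[0,0,0.3],0],
    [[0,0,0.36],0],
    [[-0.05,0.08,0.36],0],
    [[-0.1,0.16,0.36],0],
    [[-0.15,0.24,0.36],0],
    [[-0.21,0.325,0.36],0],
    [[-0.21,0.325,0.36],0],
  ],
)

```text
time: 7.17
tcp_pos: [0.425, 0.2468, 0.275]
tcp_rot: [0.991, 0.132, -0.0, -0.002]
wrist_force: [-0.1, 0.2, -0.5]
finger_gap: 0.0857
grasp_force: 0.0
```

Request:
jog_arm(
  plan=[
    [[0,0.002,0],0],
    [[0,0.002,-0.1],0],
    [[0,0.002,-0.2],0],
    [[0,0.002,-0.28],0],
    [[0,0.002,-0.34],0],
    [[0,0.002,-0.375],0],
    [[0,0.002,-0.375],0],
    [[0,0.002,-0.375],0],
  ],
)

```text
time: 7.83
tcp_pos: [0.4307, 0.2394, 0.1237]
tcp_rot: [0.992, 0.126, -0.001, 0.0]
wrist_force: [-0.1, 1.1, -0.5]
finger_gap: 0.0855
grasp_force: 0.0
```

Request:
jog_arm(
  plan=[
    [[0,0,0],0],
    [[0,0,0],0],
    [[0,0,0],0],
    [[0,0,0],0],
    [[0,0,0],0],
    [[0,0,0],0],
    [[0,0,0],0],
    [[0,0,0],0],
  ],
  jaw=-1,
)

```text
time: 8.5
tcp_pos: [0.4312, 0.2411, 0.1257]
tcp_rot: [0.992, 0.127, 0.001, -0.0]
wrist_force: [-0.7, 0.1, 5.3]
finger_gap: 0.047
grasp_force: 40.5
```

Request:
jog_arm(
  plan=[
    [[0,0,0.02],0],
    [[0,0,0.04],0],
    [[0,0,0.06],0],
    [[0,0,0.06],0],
    [[0,0,0.06],0],
    [[0,0,0.06],0],
    [[0,0,0.06],0],
  ],
)

```text
time: 9.08
tcp_pos: [0.43, 0.2401, 0.1478]
tcp_rot: [0.992, 0.126, -0.0, 0.0]
wrist_force: [0.2, -0.3, -6.8]
finger_gap: 0.0468
grasp_force: 42.4
```

m2 is the full one at 6.8 N; m3 was 2.3 N. Next I carry it above the bay, short of the stop.

Request:
jog_arm(
  plan=[
    [[0,0,0.06],0],
    [[0,0,0.12],0],
    [[0.03,0.05,0.13],0],
    [[0.07,0.13,0.13],0],
    [[0.11,0.21,0.13],0],
    [[0.15,0.28,0.13],0],
    [[0.175,0.33,0.13],0],
    [[0.1825,0.3475,0.13],0],
    [[0.1825,0.3475,0.13],0],
    [[0.1825,0.3475,0.13],0],
  ],
)

```text
time: 9.92
tcp_pos: [0.5024, 0.3786, 0.1989]
tcp_rot: [0.992, 0.127, -0.001, 0.001]
wrist_force: [0.2, -0.2, -6.6]
finger_gap: 0.0465
grasp_force: 44.2
```

Run:
```python
from h import *
for n in('scene','top'):
    im,d=vision.read_camera(n); cv2.imwrite(f'pics/{n}1.png',im[...,::-1]); np.save(f'{n}1.npy',d)
a=cv2.imread('pics/scene1.png')[110:260,150:340]; b=cv2.imread('pics/top1.png')[100:250,170:360]
cv2.imwrite('pics/c1.png',cv2.resize(np.hstack([a,b]),None,fx=2.1,fy=2.1,interpolation=2))
s=ctrl.read_state(); print(s['tcp_pos'],s['wrist_force'])
```

```text
[0.50281684 0.37765872 0.19946298] [ 0.01144195  0.53662284 -7.03833523]
```

View pics/c1.png

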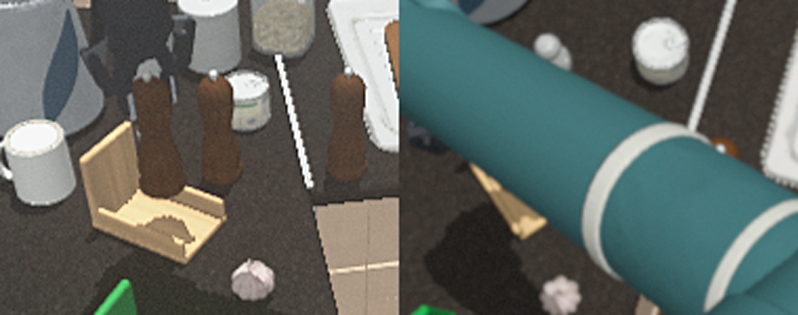

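The scene shows the mill hanging over the bay at crop (160,130), with the rails clear on both sides. I lower it gently to the floor.

Request:
jog_arm(
  plan=[
    [[0,0,-0.04],0],
    [[0,0,-0.08],0],
    [[0,0,-0.11],0],
    [[0,0,-0.13],0],
    [[0,0,-0.14],0],
    [[0,0,-0.146],0],
    [[0,0,-0.15],0],
    [[0,0,-0.153],0],
    [[0,0,-0.155],0],
    [[0,0,-0.155],0],
  ],
)

```text
time: 10.85
tcp_pos: [0.5035, 0.3796, 0.1386]
tcp_rot: [0.992, 0.127, 0.0, -0.0]
wrist_force: [-0.7, 0.1, -7.0]
finger_gap: 0.0468
grasp_force: 44.2
```

Request:
jog_arm(
  plan=[
    [[0,0,-0.002],0],
    [[0,0,-0.004],0],
    [[0,0,-0.006],0],
    [[0,0,-0.007],0],
    [[0,0,-0.007],0],
  ],
)

```text
time: 11.27
tcp_pos: [0.5035, 0.3797, 0.136]
tcp_rot: [0.992, 0.127, 0.0, -0.0]
wrist_force: [-0.7, -0.3, -2.8]
finger_gap: 0.0467
grasp_force: 44.5
```

Request:
jog_arm(
  plan=[
    [[0.007,0.005,0],0],
    [[0.014,0.01,0],0],
    [[0.021,0.0155,0],0],
    [[0.028,0.021,0],0],
    [[0.035,0.026,0],0],
    [[0.042,0.031,0],0],
    [[0.049,0.0365,0],0],
    [[0.055,0.041,0],0],
    [[0.06,0.0445,0],0],
    [[0.063,0.047,0],0],
  ],
)

```text
time: 12.1
tcp_pos: [0.532, 0.394, 0.138]
tcp_rot: [0.992, 0.125, 0.002, 0.004]
wrist_force: [-1.1, -12.1, 14.5]
finger_gap: 0.0465
grasp_force: 51.0
```

Request:
jog_arm(
  plan=[
    [[0.002,0.0015,0],0],
    [[0.004,0.003,0],0],
    [[0.006,0.0045,0],0],
    [[0.008,0.006,0],0],
    [[0.008,0.006,0],0],
  ],
)

```text
time: 12.52
tcp_pos: [0.5361, 0.3961, 0.1377]
tcp_rot: [0.992, 0.125, 0.002, 0.004]
wrist_force: [2.1, -10.4, 10.7]
finger_gap: 0.0465
grasp_force: 52.2
```

Run:
```python
from h import *
from scipy.optimize import least_squares
im,d=vision.read_camera('scene'); cv2.imwrite('pics/s2.png',im[...,::-1]); np.save('scene2.npy',d)
cv2.imwrite('pics/c2.png',cv2.resize(im[110:260,150:320,::-1],None,fx=4,fy=4,interpolation=2))
W=cloud('scene',d); hsv=cv2.cvtColor(im,cv2.COLOR_RGB2HSV)
P=W.reshape(-1,3); P=P[~np.isnan(P).any(1)]
for z0,z1 in((.02,.035),(.035,.05)):
    l=P[(np.hypot(P[:,0]-.53,P[:,1]-.395)<.033)&(P[:,2]>z0)&(P[:,2]<z1)]
    g=least_squares(lambda c:np.hypot(l[:,0]-c[0],l[:,1]-c[1])-.028,[.53,.395],loss='soft_l1',f_scale=.002); print(len(l),g.x)
W0=cloud('scene',np.load('scene0.npy')); im0=cv2.imread('pics/scene0.png')
h0=cv2.cvtColor(im0,cv2.COLOR_BGR2HSV); m=cv2.inRange(h0,(8,40,90),(28,255,255))>0
k=m&(np.hypot(W0[...,0]-.52,W0[...,1]-.39)<.13)
Q=W0[k]
for th in(33,35,37,39):
    a=np.radians(th); ax=np.array([np.cos(a),np.sin(a)]); n=np.array([-ax[1],ax[0]])
    X=(Q[:,:2]-[.5638,.4246])@ax; Y=(Q[:,:2]-[.5638,.4246])@n
    r=(Q[:,2]>.030)&(Q[:,2]<.042)&(X<-.02)&(X>-.14)
    lo=Y[r&(Y<0)]; hi=Y[r&(Y>0)]
    b=(Q[:,2]>.05)&(Q[:,2]<.11)&(abs(Y)<.03)
    print(th,'rails',np.percentile(lo,[5,50,95]).round(4) if len(lo) else '',np.percentile(hi,[5,50,95]).round(4) if len(hi) else '','board x',X[b].mean().round(4),X[b].std().round(4))
```

```text
4 [0.50200408 0.38022065]
3 [0.52621682 0.3980342 ]
33 rails [-0.0519 -0.046  -0.0405] [0.0368 0.0421 0.0471] board x -0.0002 0.0017
35 rails [-0.0481 -0.0425 -0.0391] [0.0403 0.045  0.0486] board x -0.0001 0.0014
37 rails [-0.0449 -0.0399 -0.0368] [0.0433 0.0478 0.0507] board x -0.0001 0.0013
39 rails [-0.0429 -0.0371 -0.0329] [0.0462 0.0506 0.0541] board x -0.0001 0.0015
```

View pics/c2.png

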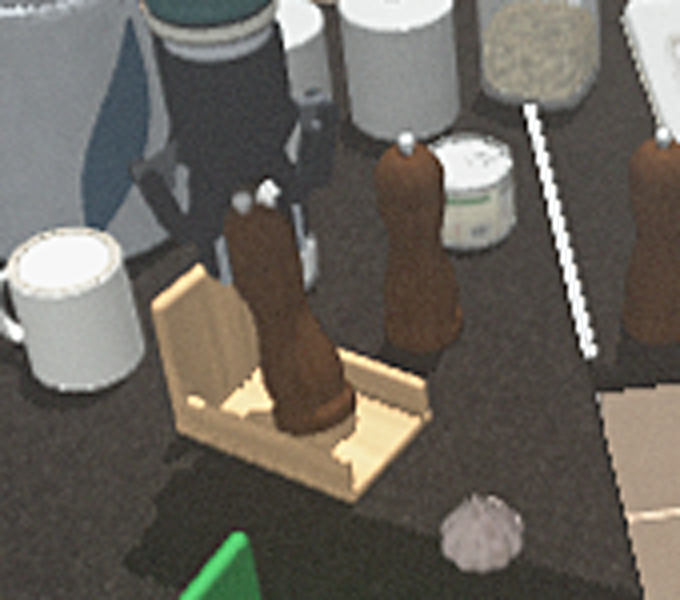

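The picture shows the mill tilting: its foot, crop (315,410), stuck while the head moved, so it pivoted in the pads. I back off to right it, then regrip with the jaws closing along the slide direction, which holds the tilt.

Request:
jog_arm(
  plan=[
    [[-0.008,-0.006,0],0],
    [[-0.016,-0.012,0],0],
    [[-0.024,-0.018,0],0],
    [[-0.032,-0.024,0],0],
    [[-0.04,-0.03,0],0],
    [[-0.048,-0.036,0],0],
    [[-0.056,-0.042,0],0],
    [[-0.064,-0.048,0],0],
    [[-0.071,-0.053,0],0],
    [[-0.071,-0.053,0],0],
  ],
)

```text
time: 13.4
tcp_pos: [0.5023, 0.3807, 0.1355]
tcp_rot: [0.992, 0.127, 0.0, -0.001]
wrist_force: [1.1, 3.0, 1.6]
finger_gap: 0.0466
grasp_force: 45.0
```

Run:
```python
from h import *
im,d=vision.read_camera('scene'); np.save('scene3.npy',d)
cv2.imwrite('pics/c3.png',cv2.resize(im[110:260,150:320,::-1],None,fx=4,fy=4,interpolation=2))
s=ctrl.read_state(); print(s['tcp_pos'],s['wrist_force'],s['joints'])
```

```text
[0.50252537 0.3806756  0.13546577] [-0.38638708  2.81944749  1.86565255] [-0.34916673  0.61489226 -0.48483143  1.71033413  0.34746707  0.90182747
 -2.2924404 ]
```

View pics/c3.png

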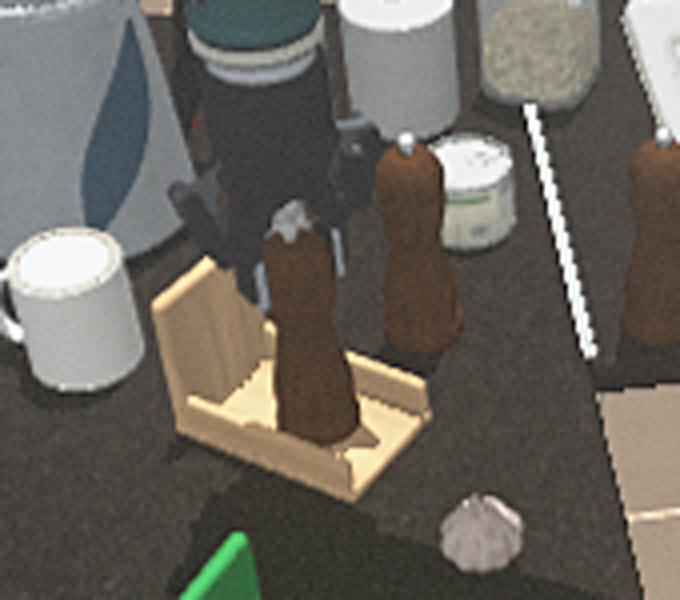

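The mill is upright again, knob at (290,220) and foot at (318,415), matching the lean expected from perspective. I release, lift, turn −68° and regrip.

Request:
jog_arm(
  plan=[
    [[0,0,0],0],
    [[0,0,0],0],
    [[0,0,0],0],
    [[0,0,0],0],
    [[0,0,0],0],
    [[0,0,0.03],0],
    [[0,0,0.08],0],
    [[0,0,0.13],0],
    [[0,0,0.17],0],
    [[0,0,0.17],0],
  ],
  jaw=1,
)

```text
time: 14.28
tcp_pos: [0.5048, 0.3811, 0.2081]
tcp_rot: [0.992, 0.127, 0.003, -0.002]
wrist_force: [-0.5, 0.2, 0.4]
finger_gap: 0.0857
grasp_force: 0.0
```

Request:
jog_arm(
  plan=[
    [[0,0,0],-0.19],
    [[0,0,0],-0.19],
    [[0,0,0],-0.19],
    [[0,0,0],-0.19],
    [[0,0,0],-0.19],
    [[0,0,0],-0.19],
    [[0,0,0],-0.19],
    [[0,0,0],-0.19],
    [[0,0,0],-0.19],
    [[0,0,0],-0.19],
  ],
)

```text
time: 15.12
tcp_pos: [0.5028, 0.3781, 0.2015]
tcp_rot: [0.913, -0.408, -0.002, 0.004]
wrist_force: [-0.6, -1.0, -1.8]
finger_gap: 0.0852
grasp_force: 0.0
```

Run:
```python
from h import *
from scipy.optimize import least_squares
im,d=vision.read_camera('scene'); cv2.imwrite('pics/s4.png',im[...,::-1])
P=cloud('scene',d).reshape(-1,3); P=P[~np.isnan(P).any(1)]
for z0,z1,r in((.139,.162,.0235),(.05,.06,None),(.02,.04,.029)):
    l=P[(np.hypot(P[:,0]-.503,P[:,1]-.38)<.036)&(P[:,2]>z0)&(P[:,2]<z1)]
    if r: print(z0,len(l),least_squares(lambda c:np.hypot(l[:,0]-c[0],l[:,1]-c[1])-r,[.503,.38],loss='soft_l1',f_scale=.002).x)
s=ctrl.read_state(); print(s['tcp_pos'],s['tcp_rot'],s['wrist_force'])
```

```text
0.139 165 [0.50112593 0.37936375]
0.02 136 [0.50398608 0.37908461]
[0.50384853 0.37767591 0.20232039] [ 9.11910678e-01 -4.10361630e-01  8.02772342e-04  4.64803309e-03] [ 2.51766602 -1.16612876  0.21114268]
```

Request:
jog_arm(
  plan=[
    [[0,0.003,0],-0.015],
    [[0,0.003,-0.05],-0.015],
    [[0,0.003,-0.1],-0.015],
    [[0,0.003,-0.14],-0.015],
    [[0,0.003,-0.166],-0.015],
    [[0,0.003,-0.166],-0.015],
    [[0,0.003,-0.166],-0.015],
  ],
)

```text
time: 15.75
tcp_pos: [0.5026, 0.3793, 0.1342]
tcp_rot: [0.894, -0.449, -0.003, 0.005]
wrist_force: [0.2, -0.6, 0.2]
finger_gap: 0.0858
grasp_force: 0.0
```

Request:
jog_arm(
  plan=[
    [[0,0,0],0],
    [[0,0,0],0],
    [[0,0,0],0],
    [[0,0,0],0],
    [[0,0,0],0],
    [[0,0,0],0],
    [[0,0,0],0],
    [[0,0,0],0],
  ],
  jaw=-1,
  newtons=60,
)

```text
time: 16.42
tcp_pos: [0.5028, 0.3796, 0.136]
tcp_rot: [0.894, -0.449, -0.003, 0.004]
wrist_force: [-2.2, -1.5, 5.8]
finger_gap: 0.0458
grasp_force: 60.7
```

Request:
jog_arm(
  plan=[
    [[0,0,0.005],0],
    [[0,0,0.007],0],
    [[0,0,0.007],0],
    [[0,0,0.007],0],
  ],
)

```text
time: 16.75
tcp_pos: [0.5021, 0.3795, 0.1366]
tcp_rot: [0.894, -0.449, -0.003, 0.005]
wrist_force: [-0.5, 1.0, -6.7]
finger_gap: 0.0457
grasp_force: 62.2
```

Request:
jog_arm(
  plan=[
    [[0.008,0.006,0],0],
    [[0.016,0.012,0],0],
    [[0.024,0.018,0],0],
    [[0.032,0.024,0],0],
    [[0.04,0.03,0],0],
    [[0.048,0.036,0],0],
    [[0.056,0.042,0],0],
    [[0.063,0.047,0],0],
    [[0.068,0.05,0],0],
    [[0.068,0.05,0],0],
  ],
)

```text
time: 17.58
tcp_pos: [0.5304, 0.3999, 0.1373]
tcp_rot: [0.894, -0.449, -0.002, 0.004]
wrist_force: [-0.9, -0.1, -5.8]
finger_gap: 0.0456
grasp_force: 62.4
```

Run:
```python
from h import *
im,d=vision.read_camera('scene'); np.save('scene5.npy',d)
cv2.imwrite('pics/c5.png',cv2.resize(im[110:260,150:320,::-1],None,fx=4,fy=4,interpolation=2))
s=ctrl.read_state(); print(s['tcp_pos'],s['wrist_force'])
```

```text
[0.53005609 0.39962264 0.13729623] [-0.33183441  0.30364541 -6.56069171]
```

View pics/c5.png

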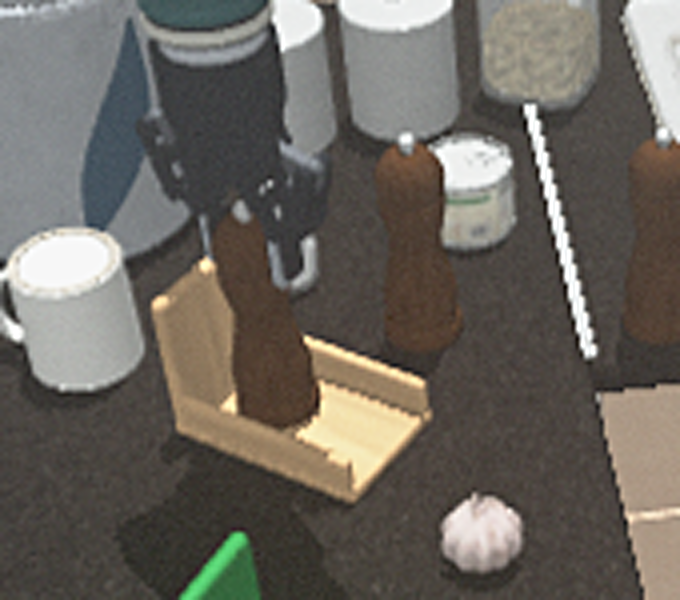

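The mill travels upright with its foot at crop (278,405), about 1 cm from the back board. I continue in slow steps and watch the force.

Request:
jog_arm(
  plan=[
    [[0.002,0.0015,-0.001],0],
    [[0.004,0.003,-0.001],0],
    [[0.006,0.0045,-0.001],0],
    [[0.008,0.006,-0.001],0],
    [[0.01,0.0075,-0.001],0],
    [[0.012,0.009,-0.001],0],
    [[0.014,0.0105,-0.001],0],
    [[0.014,0.0105,-0.001],0],
  ],
)

```text
time: 18.3
tcp_pos: [0.5357, 0.404, 0.137]
tcp_rot: [0.894, -0.449, -0.002, 0.004]
wrist_force: [-0.4, 0.4, -7.1]
finger_gap: 0.0458
grasp_force: 62.4
```

Request:
jog_arm(
  plan=[
    [[0.001,0.00075,0],0],
    [[0.002,0.0015,0],0],
    [[0.003,0.00225,0],0],
    [[0.003,0.00225,0],0],
  ],
)

```text
time: 18.63
tcp_pos: [0.5368, 0.4048, 0.137]
tcp_rot: [0.894, -0.449, -0.002, 0.004]
wrist_force: [-0.0, -0.2, -7.1]
finger_gap: 0.0456
grasp_force: 62.4
```

Request:
jog_arm(
  plan=[
    [[0.001,0.00075,0],0],
    [[0.002,0.0015,0],0],
    [[0.003,0.00225,0],0],
    [[0.004,0.003,0],0],
    [[0.004,0.003,0],0],
  ],
)

```text
time: 19.05
tcp_pos: [0.5384, 0.4061, 0.137]
tcp_rot: [0.894, -0.449, -0.002, 0.004]
wrist_force: [-0.2, -1.1, -7.5]
finger_gap: 0.0456
grasp_force: 62.4
```

Request:
jog_arm(
  plan=[
    [[0.001,0.00075,0],0],
    [[0.002,0.0015,0],0],
    [[0.003,0.00225,0],0],
    [[0.004,0.003,0],0],
    [[0.004,0.003,0],0],
  ],
)

```text
time: 19.47
tcp_pos: [0.54, 0.4073, 0.137]
tcp_rot: [0.894, -0.449, -0.002, 0.004]
wrist_force: [0.5, 0.3, -6.4]
finger_gap: 0.046
grasp_force: 62.4
```

Request:
jog_arm(
  plan=[
    [[0.001,0.00075,0],0],
    [[0.002,0.0015,0],0],
    [[0.003,0.00225,0],0],
    [[0.004,0.003,0],0],
    [[0.004,0.003,0],0],
  ],
)

```text
time: 19.88
tcp_pos: [0.5416, 0.4084, 0.137]
tcp_rot: [0.894, -0.449, -0.002, 0.004]
wrist_force: [-0.1, 0.6, -6.9]
finger_gap: 0.046
grasp_force: 62.4
```

Request:
jog_arm(
  plan=[
    [[0.001,0.00075,0],0],
    [[0.002,0.0015,0],0],
    [[0.003,0.00225,0],0],
    [[0.004,0.003,0],0],
    [[0.004,0.003,0],0],
  ],
)

```text
time: 20.3
tcp_pos: [0.5424, 0.409, 0.1368]
tcp_rot: [0.894, -0.449, -0.003, 0.005]
wrist_force: [-3.3, -2.5, -4.7]
finger_gap: 0.046
grasp_force: 63.3
```

Run:
```python
from h import *
from scipy.optimize import least_squares
im,d=vision.read_camera('scene')
cv2.imwrite('pics/c6.png',cv2.resize(im[150:240,180:290,::-1],None,fx=6,fy=6,interpolation=2))
P=cloud('scene',d).reshape(-1,3); P=P[~np.isnan(P).any(1)]
s=ctrl.read_state(); x0=s['tcp_pos'][:2]; print(s['tcp_pos'],s['wrist_force'],s['torque'])
for z0,z1,r in((.015,.028,.029),(.02,.038,.029),):
    l=P[(np.hypot(P[:,0]-x0[0]+.003,P[:,1]-x0[1]+.002)<.033)&(P[:,2]>z0)&(P[:,2]<z1)]
    if len(l)>5: print(z0,len(l),least_squares(lambda c:np.hypot(l[:,0]-c[0],l[:,1]-c[1])-r,x0,loss='soft_l1',f_scale=.002).x)
```

```text
[0.54234215 0.40900631 0.13681446] [-3.68780908 -2.83867826 -4.53843736] [-0.81871692  1.12314308 -0.00450593]
0.015 94 [0.54112243 0.40837892]
0.02 121 [0.54294747 0.40826358]
```

View pics/c6.png

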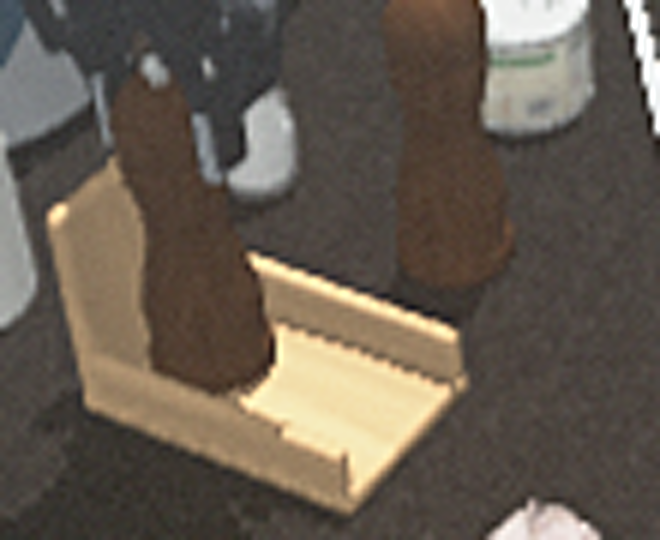

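The force (-3.7,-2.8) N lies exactly along the back-board normal, so the mill touches, with its foot at crop (200,370) against the board. I lower the last millimetre and release.

Request:
jog_arm(
  plan=[
    [[0,0,-0.001],0],
    [[0,0,-0.002],0],
    [[0,0,-0.003],0],
    [[0,0,-0.003],0],
    [[0,0,-0.003],0],
  ],
)

```text
time: 20.77
tcp_pos: [0.5425, 0.409, 0.1362]
tcp_rot: [0.894, -0.449, -0.003, 0.005]
wrist_force: [-5.9, -3.0, -0.2]
finger_gap: 0.046
grasp_force: 63.9
```

Request:
jog_arm(
  plan=[
    [[0,0,0],0],
    [[0,0,0],0],
    [[0,0,0],0],
    [[0,0,0],0],
    [[0,0,0],0],
    [[0,0,0.03],0],
    [[0,0,0.08],0],
    [[0,0,0.14],0],
    [[0,0,0.2],0],
    [[0,0,0.26],0],
  ],
  jaw=1,
  newtons=40,
)

```text
time: 21.6
tcp_pos: [0.5434, 0.4096, 0.242]
tcp_rot: [0.894, -0.449, -0.002, 0.004]
wrist_force: [-0.9, 0.7, 0.9]
finger_gap: 0.0857
grasp_force: 0.0
```

Request:
jog_arm(
  plan=[
    [[-0.02,-0.1,0.08],0.1],
    [[-0.05,-0.2,0.08],0.1],
    [[-0.05,-0.3,0.08],0.1],
    [[-0.05,-0.4,0.08],0.19],
    [[-0.06,-0.5,0.08],0.19],
    [[-0.07,-0.6,0.08],0.19],
    [[-0.07,-0.7,0.08],0.19],
    [[-0.07,-0.745,0.08],0.19],
    [[-0.07,-0.745,0.08],0.19],
    [[-0.07,-0.745,0.08],0.19],
  ],
)

```text
time: 22.43
tcp_pos: [0.5156, 0.1093, 0.2733]
tcp_rot: [0.991, 0.132, 0.002, 0.004]
wrist_force: [-0.6, 0.7, -0.2]
finger_gap: 0.0857
grasp_force: 0.0
```

Run:
```python
from h import *
from scipy.optimize import least_squares
pts={'m1':(.579,.276),'m2':(.5425,.409),'m3':(.514,.111)}
for n in('scene','top'):
    im,d=vision.read_camera(n); cv2.imwrite(f'pics/{n}7.png',im[...,::-1]); np.save(f'{n}7.npy',d)
    P=cloud(n,d).reshape(-1,3); P=P[~np.isnan(P).any(1)]
    for m,x0 in pts.items():
      for z0,z1,r in((.125,.15,.0235),(.015,.03,.029)):
        if m=='m2': z0+=.01;z1+=.01
        l=P[(np.hypot(P[:,0]-x0[0],P[:,1]-x0[1])<.035)&(P[:,2]>z0)&(P[:,2]<z1)]
        if len(l)>5: print(n,m,z0,len(l),least_squares(lambda c:np.hypot(l[:,0]-c[0],l[:,1]-c[1])-r,x0,loss='soft_l1',f_scale=.002).x.round(4))
s=ctrl.read_state(); print(s['time'],s['tcp_pos'],s['tcp_rot'],s['joints'][6])
a=cv2.imread('pics/scene7.png')[110:260,150:340]; b=cv2.imread('pics/top7.png')[100:250,170:360]
cv2.imwrite('pics/c7.png',cv2.resize(np.hstack([a,b]),None,fx=2.1,fy=2.1,interpolation=2))
```

```text
scene m1 0.125 140 [0.5783 0.2768]
scene m1 0.015 70 [0.5819 0.2761]
scene m2 0.135 161 [0.54   0.4087]
scene m2 0.025 100 [0.5432 0.4089]
scene m3 0.125 140 [0.5115 0.1128]
scene m3 0.015 69 [0.5146 0.1113]
top m1 0.125 103 [0.5783 0.2752]
top m1 0.015 25 [0.5809 0.2764]
top m2 0.135 109 [0.5396 0.4064]
top m2 0.025 40 [0.5421 0.4101]
22.5333 [0.51551627 0.11094295 0.27294872] [0.99144371 0.1304538  0.00130255 0.00441408] -1.4488191646987727
```

View pics/c7.png

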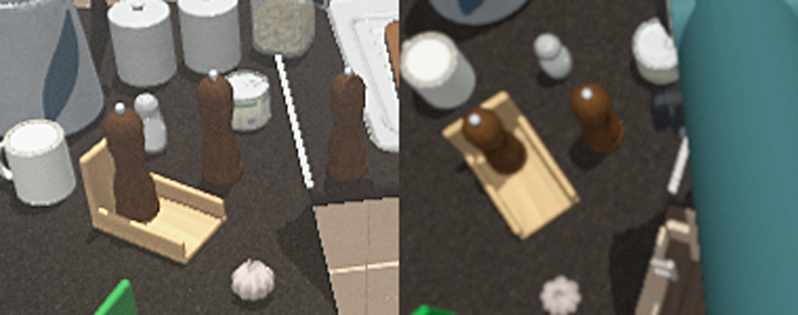

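The full mill stands upright against the back board, scene crop foot (135,205); m1 at (220,125), m3 at (348,125), the salt, the tin and the garlic are unmoved. Next is m3, to the far half of the board.

Request:
jog_arm(
  plan=[
    [[-0.005,0.002,-0.08],0],
    [[-0.005,0.002,-0.17],0],
    [[-0.005,0.002,-0.25],0],
    [[-0.005,0.002,-0.32],0],
    [[-0.005,0.002,-0.3675],0],
    [[-0.005,0.002,-0.3675],0],
    [[-0.005,0.002,-0.3675],0],
  ],
)

```text
time: 23.12
tcp_pos: [0.513, 0.1123, 0.1247]
tcp_rot: [0.991, 0.131, -0.0, 0.005]
wrist_force: [-0.5, -0.1, 0.6]
finger_gap: 0.085
grasp_force: 0.0
```

Request:
jog_arm(
  plan=[
    [[0,0,0],0],
    [[0,0,0],0],
    [[0,0,0],0],
    [[0,0,0],0],
    [[0,0,0],0],
    [[0,0,0],0],
    [[0,0,0],0],
    [[0,0,0],0],
  ],
  jaw=-1,
)

```text
time: 23.78
tcp_pos: [0.5142, 0.1129, 0.1266]
tcp_rot: [0.991, 0.131, 0.002, 0.004]
wrist_force: [-1.1, 0.2, 6.3]
finger_gap: 0.0465
grasp_force: 40.2
```

Request:
jog_arm(
  plan=[
    [[0,0,0.06],0],
    [[0,0,0.13],0],
    [[0,-0.05,0.2],0],
    [[0,-0.12,0.2],0],
    [[0,-0.2,0.2],0],
    [[0.02,-0.28,0.2],0],
    [[0.07,-0.36,0.2],0],
    [[0.12,-0.44,0.2],0],
    [[0.17,-0.52,0.2],0],
    [[0.22,-0.58,0.2],0],
  ],
)

```text
time: 24.62
tcp_pos: [0.6014, -0.1229, 0.2055]
tcp_rot: [0.992, 0.13, 0.001, 0.005]
wrist_force: [0.7, -0.5, -2.0]
finger_gap: 0.0462
grasp_force: 42.1
```

Request:
jog_arm(
  plan=[
    [[0.08,-0.05,0],0],
    [[0.16,-0.1,0],0],
    [[0.22,-0.14,0],0],
    [[0.243,-0.153,-0.02],0],
    [[0.243,-0.153,-0.06],0],
    [[0.243,-0.153,-0.09],0],
    [[0.243,-0.153,-0.11],0],
    [[0.243,-0.153,-0.12],0],
    [[0.243,-0.153,-0.126],0],
    [[0.243,-0.153,-0.13],0],
  ],
)

```text
time: 25.45
tcp_pos: [0.6983, -0.1803, 0.1531]
tcp_rot: [0.991, 0.131, 0.001, 0.005]
wrist_force: [-1.8, -0.0, 3.9]
finger_gap: 0.0463
grasp_force: 43.0
```

Request:
jog_arm(
  plan=[
    [[0,0,-0.003],0],
    [[0,0,-0.005],0],
    [[0,0,-0.007],0],
    [[0,0,-0.009],0],
    [[0,0,-0.009],0],
    [[0,0,-0.009],0],
  ],
)

```text
time: 25.95
tcp_pos: [0.6994, -0.1804, 0.1532]
tcp_rot: [0.991, 0.131, 0.002, 0.005]
wrist_force: [-4.0, 2.1, 11.4]
finger_gap: 0.0465
grasp_force: 43.9
```

Request:
jog_arm(
  plan=[
    [[0,0,0.004],0],
    [[0,0,0.008],0],
    [[0,0,0.008],0],
  ],
)

```text
time: 26.2
tcp_pos: [0.6986, -0.1809, 0.1531]
tcp_rot: [0.991, 0.131, 0.001, 0.005]
wrist_force: [-1.7, 0.5, 2.5]
finger_gap: 0.0463
grasp_force: 42.9
```

```bash
cat > fit.py <<'E'
from h import *
from scipy.optimize import least_squares
def fit(x0,base):
    im,d=vision.read_camera('scene'); cv2.imwrite('pics/last.png',im[...,::-1])
    P=cloud('scene',d).reshape(-1,3); P=P[~np.isnan(P).any(1)]
    for z0,z1,r in((.005,.018,.029),(.01,.03,.029),(.095,.105,None),(.125,.15,.0235)):
        l=P[(np.hypot(P[:,0]-x0[0],P[:,1]-x0[1])<.04)&(P[:,2]>z0+base)&(P[:,2]<z1+base)]
        if len(l)<6: continue
        if r: print(z0,len(l),least_squares(lambda c:np.hypot(l[:,0]-c[0],l[:,1]-c[1])-r,x0,loss='soft_l1',f_scale=.002).x.round(4))
        else: print(z0,len(l),l.mean(0).round(4))
    l=P[(np.hypot(P[:,0]-x0[0],P[:,1]-x0[1])<.03)&(P[:,2]<base+.178)]; print('top',l[:,2].max())
    l=P[(np.hypot(P[:,0]-x0[0],P[:,1]-x0[1])<.06)&(np.hypot(P[:,0]-x0[0],P[:,1]-x0[1])>.04)&(P[:,2]<.04)]; print('base z',np.median(l[:,2]))
    print(ctrl.read_state()['wrist_force'])
E
python3 -c "
from fit import *
fit((.699,-.18),.024)"
```

```text
0.005 54 [ 0.696  -0.1814]
0.01 87 [ 0.6976 -0.1823]
0.095 26 [ 0.6843 -0.1706  0.1242]
0.125 118 [ 0.6962 -0.1742]
top 0.20176995035666176
base z 0.024306714359189886
[-0.338039   -0.21690526  1.60413831]
```

Request:
jog_arm(
  plan=[
    [[0,0,0],0],
    [[0,0,0],0],
    [[0,0,0],0],
    [[0,0,0],0],
    [[0,0,0],0],
    [[0,0,0.05],0],
    [[0,0,0.13],0],
    [[0,0,0.22],0],
    [[0,0,0.3],0],
    [[-0.06,0.03,0.31],0],
  ],
  jaw=1,
)

```text
time: 27.08
tcp_pos: [0.6791, -0.1722, 0.2832]
tcp_rot: [0.991, 0.131, 0.006, 0.008]
wrist_force: [-0.8, -0.5, 1.0]
finger_gap: 0.0852
grasp_force: 0.0
```

Request:
jog_arm(
  plan=[
    [[-0.08,0.05,0],0],
    [[-0.16,0.1,0],0],
    [[-0.24,0.15,0],0],
    [[-0.32,0.2,0],0],
    [[-0.4,0.25,0],0],
    [[-0.46,0.33,0],0],
    [[-0.46,0.43,0],0],
    [[-0.46,0.53,0],0],
    [[-0.46,0.63,0],0],
    [[-0.44,0.72,0],0],
  ],
)

```text
time: 27.92
tcp_pos: [0.497, 0.1217, 0.2769]
tcp_rot: [0.991, 0.132, 0.001, 0.004]
wrist_force: [1.4, 0.4, 0.3]
finger_gap: 0.0855
grasp_force: 0.0
```

```bash
python3 -c "
from fit import *
fit((.699,-.18),.024)
s=ctrl.read_state();print(s['time'],s['tcp_pos'])"
```

```text
0.005 65 [ 0.6967 -0.182 ]
0.01 84 [ 0.6979 -0.1832]
0.095 31 [ 0.6828 -0.1722  0.1243]
0.125 105 [ 0.6953 -0.1817]
top 0.19562530058697153
base z 0.02441170723987971
[2.62465457 6.52965581 0.53738522]
27.9667 [0.49861431 0.12998971 0.27668256]
```

Request:
jog_arm(
  plan=[
    [[0.05,0.08,0],0],
    [[0.1,0.16,0],0],
    [[0.15,0.24,0],0],
    [[0.18,0.32,0],0],
    [[0.2,0.365,0],0],
    [[0.2,0.365,0],0],
    [[0.2,0.365,0],0],
  ],
)

```text
time: 28.55
tcp_pos: [0.5782, 0.2657, 0.2756]
tcp_rot: [0.991, 0.132, 0.0, 0.006]
wrist_force: [0.7, -1.6, -0.2]
finger_gap: 0.0853
grasp_force: 0.0
```

Request:
jog_arm(
  plan=[
    [[0.002,0.026,0],0],
    [[0.002,0.026,-0.08],0],
    [[0.002,0.026,-0.17],0],
    [[0.002,0.026,-0.25],0],
    [[0.002,0.026,-0.32],0],
    [[0.002,0.026,-0.373],0],
    [[0.002,0.026,-0.373],0],
    [[0.002,0.026,-0.373],0],
  ],
)

```text
time: 29.22
tcp_pos: [0.5788, 0.2745, 0.127]
tcp_rot: [0.991, 0.13, -0.0, 0.005]
wrist_force: [-0.5, -0.5, 0.6]
finger_gap: 0.0853
grasp_force: 0.0
```

Request:
jog_arm(
  plan=[
    [[0,0,0],0],
    [[0,0,0],0],
    [[0,0,0],0],
    [[0,0,0],0],
    [[0,0,0],0],
    [[0,0,0],0],
    [[0,0,0],0],
    [[0,0,0],0],
  ],
  jaw=-1,
)

```text
time: 29.88
tcp_pos: [0.5803, 0.2763, 0.1294]
tcp_rot: [0.991, 0.131, 0.002, 0.004]
wrist_force: [-1.0, 0.2, 7.2]
finger_gap: 0.047
grasp_force: 40.7
```

Request:
jog_arm(
  plan=[
    [[0,0,0.05],0],
    [[0,0,0.12],0],
    [[-0.02,-0.02,0.2],0],
    [[-0.07,-0.07,0.2],0],
    [[-0.12,-0.14,0.2],0],
    [[-0.16,-0.22,0.2],0],
    [[-0.18,-0.3,0.2],0],
    [[-0.18,-0.39,0.2],0],
    [[-0.18,-0.48,0.2],0],
    [[-0.18,-0.57,0.2],0],
  ],
)

```text
time: 30.72
tcp_pos: [0.5063, 0.0462, 0.2076]
tcp_rot: [0.991, 0.132, 0.001, 0.005]
wrist_force: [0.7, 0.8, -2.7]
finger_gap: 0.0466
grasp_force: 42.1
```

Request:
jog_arm(
  plan=[
    [[0.01,-0.1,0],0],
    [[0.04,-0.2,0],0],
    [[0.08,-0.29,0],0],
    [[0.12,-0.37,0],0],
    [[0.15,-0.43,0],0],
    [[0.15,-0.447,-0.03],0],
    [[0.15,-0.447,-0.07],0],
    [[0.15,-0.447,-0.095],0],
    [[0.15,-0.447,-0.11],0],
    [[0.15,-0.447,-0.115],0],
  ],
)

```text
time: 31.55
tcp_pos: [0.5662, -0.1301, 0.1599]
tcp_rot: [0.991, 0.132, -0.001, 0.004]
wrist_force: [-0.5, 1.1, -3.4]
finger_gap: 0.0465
grasp_force: 42.2
```

Request:
jog_arm(
  plan=[
    [[0,0,-0.003],0],
    [[0,0,-0.006],0],
    [[0,0,-0.009],0],
    [[0,0,-0.012],0],
    [[0,0,-0.012],0],
  ],
)

```text
time: 31.97
tcp_pos: [0.5672, -0.1311, 0.1566]
tcp_rot: [0.991, 0.131, 0.001, 0.005]
wrist_force: [-0.4, -0.5, -2.8]
finger_gap: 0.0466
grasp_force: 42.2
```

Request:
jog_arm(
  plan=[
    [[0,0,-0.002],0],
    [[0,0,-0.004],0],
    [[0,0,-0.006],0],
    [[0,0,-0.007],0],
    [[0,0,-0.007],0],
  ],
)

```text
time: 32.38
tcp_pos: [0.5684, -0.1311, 0.1557]
tcp_rot: [0.991, 0.131, 0.002, 0.005]
wrist_force: [-2.7, 1.9, 9.0]
finger_gap: 0.0466
grasp_force: 43.3
```

On the board. I ease off, release and lift clear.

Request:
jog_arm(
  plan=[
    [[0,0,0.003],0],
    [[0,0,0.005],0],
    [[0,0,0.005],0],
  ],
)

```text
time: 32.63
tcp_pos: [0.5671, -0.1313, 0.1557]
tcp_rot: [0.991, 0.131, 0.0, 0.005]
wrist_force: [-0.7, -0.1, 1.5]
finger_gap: 0.0466
grasp_force: 42.5
```

Request:
jog_arm(
  plan=[
    [[0,0,0],0],
    [[0,0,0],0],
    [[0,0,0],0],
    [[0,0,0],0],
    [[0,0,0],0],
    [[0,0,0.05],0],
    [[0,0,0.13],0],
    [[0,0,0.22],0],
    [[0,0,0.3],0],
    [[0,0,0.35],0],
  ],
  jaw=1,
)

```text
time: 33.47
tcp_pos: [0.5681, -0.1319, 0.2992]
tcp_rot: [0.991, 0.131, 0.003, 0.005]
wrist_force: [0.8, -0.5, 0.1]
finger_gap: 0.0856
grasp_force: 0.0
```

Request:
jog_arm(
  plan=[
    [[-0.08,-0.08,0],0],
    [[-0.12,-0.16,0],0],
    [[-0.16,-0.24,0],0],
    [[-0.2,-0.32,0],0],
    [[-0.25,-0.4,0],0],
    [[-0.25,-0.48,0],0],
    [[-0.25,-0.5,0],0],
    [[-0.25,-0.5,0],0],
    [[-0.25,-0.5,0],0],
  ],
)

```text
time: 34.22
tcp_pos: [0.4673, -0.3307, 0.2953]
tcp_rot: [0.991, 0.131, 0.0, 0.005]
wrist_force: [0.1, 0.0, 0.1]
finger_gap: 0.0854
grasp_force: 0.0
```

```bash
python3 -c "
from fit import *
fit((.567,-.131),.024)
im,d=vision.read_camera('top')
b=im[60:280,140:480,::-1]; s=cv2.imread('pics/last.png')[90:270,140:430]
cv2.imwrite('pics/c8.png',np.vstack([cv2.resize(b,(540,330)),cv2.resize(s,(435,270)) if 0 else cv2.copyMakeBorder(cv2.resize(s,(435,268)),0,0,0,105,0)]))
print(ctrl.read_state()['time'])"
```

```text
0.005 69 [ 0.5659 -0.131 ]
0.01 95 [ 0.5672 -0.1318]
0.095 29 [ 0.5514 -0.1217  0.1241]
0.125 117 [ 0.565  -0.1312]
top 0.19640181118534347
base z 0.024712869484225707
[-0.03091317  0.62334653 -0.12637588]
34.3167
```

View pics/c8.png

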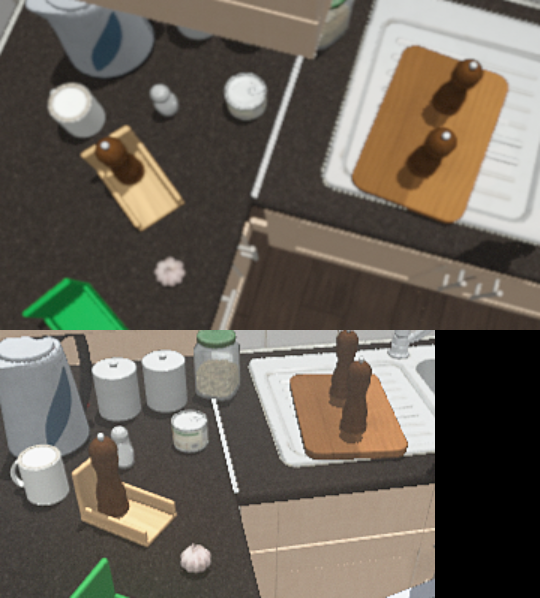

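The picture shows the full mill upright against the wooden caddy's back board, top view (118,160). Both empties stand on the board, at (458,85) and (430,155). The salt (163,100), tin (245,95) and garlic (170,271) are unmoved, and the arm is clear. I hand in.

```bash
python3 -c "
from bench import ctrl
print(ctrl.sign_off())"
```

```text
the job is handed in; nothing more can be done
None
```

The full mill (about 0.7 kg by the wrist force) stands upright in the wooden caddy, touching the back board after one failed slide in which it tilted and was set upright again. The two empty mills stand upright on the chopping board, the salt, garlic and tin are unmoved, and the job was handed in at about 34 s.

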